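# Find the blind release of the bearing drawer by feel and open it

## Robot

A 6-joint arm with a two-finger parallel gripper is mounted at the origin on a cart in front of the work surface, level with it; the furniture and walls round the work are solid. World frame = base frame: x ahead of the robot, y to its left, z up, the work surface at z = 0. Lengths are in m, angles in rad, forces in N, time in s.
With the tool pointing down it reaches from about 0.275 to 0.875 m from the base axis. Payload 12.5 kg.
Tool frame: the origin (TCP) lies midway between the tips of the shut fingers; the grasp point (between the pads) lies 19 mm behind it (bot.tcp_to_grasp is the z of the grasp point in the tool frame, in m); z points along the fingers, y is the line along which they close (so a half turn about z gives the same grasp; the last joint's range is limited). The gripper opens to 85 mm and grips with 20 to 120 N. Pads are 22 mm wide; open, the fingers measure 114 mm over their backs; the gripper's body (76 mm by 85 mm) begins 54 mm behind the grasp point. The pads swing forward as they close: fully open they stand 13 mm farther back than shut.
Start: joints at [1.234, 0.351, 1.652, -0, 1.139, -0.085], TCP at [0.137, 0.533, 0.231] pointing down, gripper open.
Joint ranges: [-2.75, 2.75], [-0.79, 2.1], [0.01, 2.65], [-1.57, 4.71], [0.07, 3.14], [-2.87, 2.87]. Speed limits (rad/s): [2.22, 2.22, 2.79, 3.14, 3.14, 3.14].

## Interface

Orientations are given as [roll, pitch, yaw] about the fixed x, y, z axes, in that order (R = Rz(yaw) Ry(pitch) Rx(roll)).
In Python, from plant import telemetry, imaging, bot gives the robot as it stands. The module is installed in compiled form; this text tells all that it offers.
- The arm moves only by the tool drive_tool, never from a script. Its argument "targets" is a list of rows, each an object of numbers: "x", "y", "z": the shift along the tool's x, y, z in m; "wx", "wy", "wz": the turn, a rotation vector about the tool's x, y, z in rad; "gripper": the closure, from 0 (fully open) to 1 (shut). In form: [{"x": .., "y": .., "z": .., "wx": .., "wy": .., "wz": .., "gripper": ..}, ...]. A call has 1 to 20 rows; each row is the pose to reach, as a shift and turn from the pose commanded when the call began, along the tool's axes at that moment; what a row does not reach only later rows make up. A row lasts 1/8 s, in which the tool goes at most 62.5 mm and 10.7 degrees, less where a joint would pass 70% of its speed; a pose out of reach is approached as far as the arm can. A call with a gripper value outside its range is refused whole. The fingers move at their own pace and stop on an object; "grip_force" is the grip in N (left out, the last holds). Time passes only in rows, so rows that repeat a pose let the fingers close. It gives the time, the measured TCP pose, the force, the opening and the grip force at its end, in the units of the state.
- telemetry.get_obs(): the state, without advancing time (a new reading comes with each control period).
- imaging.get_image(name): name is "scene" or "top" or "wrist"; returns a dict with "pixels" (480x640x3 uint8, red, green, blue), "range_z" (480x640 float32, m along the optical axis (not along the pixel's ray), 0 where there is no reading), "fx", "fy", "cx", "cy" (pixels), "distortion" ([k1, k2, p1, p2, k3] as OpenCV has them; the pictures are not rectified), "rvec" (rotation vector, rad) and "tvec" (3), from world to camera coordinates, as OpenCV has them; the wrist camera has in their place "tool_from_camera" (4x4, takes a point from camera to tool coordinates, whose origin is the TCP and whose axes are the flange's). Camera axes: x right, y down, z forward; pixel columns grow to the right and rows downward; lengths in m; the calibration is good to about 2 mm. A picture is of the moment at which its call begins: read the wrist's pose just before it.
- bot.sign_off(): hands the job in; it is judged then, once.
Trained networks look in a picture, given as the dict that the camera call returned (one of the last four; its "shot" number tells which), for a name from the list of things; names that differ only in an ending like _2 or _b are one class to them, and where a whole thing is asked for, a point or a joint stands for the part that bears it (a point fixed in the world has none). Each returns a list of dicts, best first, with "score" (0 to 1); they miss things now and then, are a little off and sometimes report something else, mostly with a low value. They report only what shows in the picture. A call takes as long as a camera call.
- imaging.spot_in(picture, label): "location" ([x, y, z] in m, in world coordinates, good to about 4 mm: the middle of the surface that is visible of it).
- imaging.silhouettes(picture, label): "mask" (480x640 bool, what is visible of it).
- imaging.spot_point(picture, label): "location" ([x, y, z] in m, in world coordinates, good to about 4 mm: a listed point, or the origin of a listed thing).
The state is a dict: "clock": time; "qpos": joint angles; "qd": joint speeds; "joint_efforts": joint torques, N m; "ee_pos": TCP position; "eef_rot": TCP orientation; "contact_force": force on the tool from outside, world axes, zero at the start; "torque": the same for the moment, N m; "opening": opening from 0.0 (shut) to 1.0 (fully open); "finger_force": force on a finger pad.
Only numpy, scipy, OpenCV 4.12 (cv2) and the standard library are available. Lean on these libraries where they do the work, as an engineer would, in place of code of your own. Each camera call takes 0.05 s, during which the arm holds its last target. There are 200 camera calls.

## Task

The blue drawer of the grey steel lock box is locked. Its release is a hidden catch somewhere under the black strip on top of the box: feel along the strip with a light downward pressure until the fingers drop into the recess, press the catch fully down there so that the drawer springs ajar, then pull the drawer all the way out by its handle and let go. While the drawer is still locked never press on the strip harder than 25 N, and leave the loose bearing beside the box where it lies.

Things in the scene. Friction and masses are not known exactly. Their poses are not given: they have to be found in the camera images.
- lock_box: Fixed grey steel lock box, 150 mm deep (x) by 290 mm wide (y), origin under its centre, on the bench; its x points from the blue drawer front to the back, y along the width, z up. In its top lies a flat black strip 44 mm wide, centre line at x = -30 mm, bare from y = -102 to +102 mm, surface 100 mm up, flush with the grey top in front; behind (x > -8 mm) the top is 6 mm higher.
- strip_mid (a point): Centre of the black strip's surface; same axes as the box. The whole strip floats on springs. One 34 mm length of it, full width, is the catch: it looks the same and lies elsewhere each time, its centre within 85 mm of this point along y. Fingers drop only when the whole shut fingertips stand on it, so keep to the centre line.
- strip_right (a point): Right end of the strip (y = -102 mm in the box's frame), on its centre line at surface height. The catch starts to give at 1.5 N and then takes about 0.6 N a mm: it sinks about 4 mm below the strip at 4.5 N. 10 mm down (about 8 N) the drawer is freed; it stops at 12 mm and springs back flush when let go. Pushing elsewhere frees nothing.
- drawer (a joint): How far the blue-fronted drawer is out, m: 0 shut and locked, 0.085 at its stop. When the catch is pressed a spring drives it out to about 0.03 to 0.05 by itself; from there it slides with about 1.5 N of friction and stays where it is left.
- handle (a point): Middle of the drawer's handle, a round horizontal steel bar 11 mm thick and 110 mm long, parallel to the box's y, 35 mm in front of the drawer's face; its centre is 74 mm above the bench, 26 mm below the strip. It moves with the drawer, towards the box's -x.
- bearing: Bystander: ball bearing lying flat, 48 mm across, 9 mm high, origin under its centre.
- strip_ends (a joint): How far the whole floating strip is sunk, m: 0 unloaded, growing by 1 mm for every 6 N that presses on it anywhere, the catch included; 7 mm at most, but more than 4.2 mm (25 N) is too hard.

How it is judged:
On the way:
1. the catch has been pressed and the drawer has sprung ajar (out by more than 20 mm) (value of joint drawer above 0.02 m), for 0.2 s.
At the end, for the whole second after the job is handed in: the drawer is out by more than 72 mm of its 85 mm, at rest and let go (value of joint drawer above 0.072 m and not (velocity of joint drawer above 0.02 m/s)); the robot touches nothing.
It fails at once if pressing on the black strip or the catch with more than 25 N (the strip sunk by more than 4.2 mm) while the drawer is still locked (value of joint drawer below 0.01 m and value of joint strip_ends above 0.0042 m).
It fails at once if the loose bearing on the bench pushed away by more than 30 mm (distance of bearing from where it was at the start of the episode above 0.03 m).
It also fails if it takes over 58 s, if anything falls off the work surface, if the arm or the gripper's body presses on something with over 40 N, if the wrist force passes 120 N, or if a joint passes its speed limit or range.

## Working session

There is one attempt and no reset: what is moved stays moved. The work goes in short steps, Python scripts to look and compute and a tool call to move; the robot and the scene stay as the last step left them, time stands still between calls to the robot, and variables do not carry over. Pictures are saved under pics/ and viewed, at most 10 in all, crops included, and the job is handed in when it is done.

Besides the shell and the picture viewer there is one more tool, called after "Emit:" as name(argument=value, ...), one argument or row to a line, values as JSON. drive_tool: Moves the arm, as the interface text tells. Its arguments: {"type":"object","properties":{"targets":{"type":"array"},"grip_force":{"type":"number"}},"required":["targets"]}

```bash
mkdir -p pics
python3 - <<'E'
from plant import telemetry, imaging, bot
import cv2, numpy as np
o=telemetry.get_obs(); print({k:np.round(v,4).tolist() for k,v in o.items()}, bot.tcp_to_grasp)
for c in ["top","scene"]:
    p=imaging.get_image(c)
    cv2.imwrite(f"pics/{c}0.png",p["pixels"][:,:,::-1])
    for l in ["lock_box","strip_mid","strip_right","handle","bearing"]:
        try: print(c,l,[(np.round(d["location"],4).tolist(),round(d["score"],2)) for d in imaging.spot_point(p,l)[:2]])
        except Exception as e: print(l,e)
E
```

```text
{'clock': 0.0, 'qpos': [1.2344, 0.3512, 1.6525, 0.0, 1.1391, -0.0846], 'qd': [-0.002, -0.0013, -0.0008, -0.0018, -0.0008, -0.0008], 'joint_efforts': [-0.0008, -50.6084, -29.1415, -0.0001, 0.0045, 0.0], 'ee_pos': [0.1369, 0.5323, 0.2307], 'eef_rot': [-3.1404, -0.0001, 2.8898], 'contact_force': [-0.5507, 0.1715, 0.5422], 'torque': [-0.0563, -0.004, -0.0046], 'finger_force': 0.0, 'opening': 0.9989} -0.0187
top lock_box [([0.6048, -0.276, 0.0009], 0.86)]
top strip_mid []
top strip_right []
top handle [([0.4892, -0.2414, 0.0744], 0.57), ([0.6071, -0.2717, 0.0026], 0.56)]
top bearing [([0.4698, -0.0298, -0.0018], 0.87)]
scene lock_box [([0.6065, -0.2748, -0.0014], 0.64)]
scene strip_mid [([0.5796, -0.2695, 0.1022], 0.67)]
scene strip_right [([0.5525, -0.3648, 0.1024], 0.72)]
scene handle [([0.4965, -0.246, 0.0752], 0.98)]
scene bearing [([0.47, -0.0303, 0.0004], 0.78)]
```

View pics/top0.png

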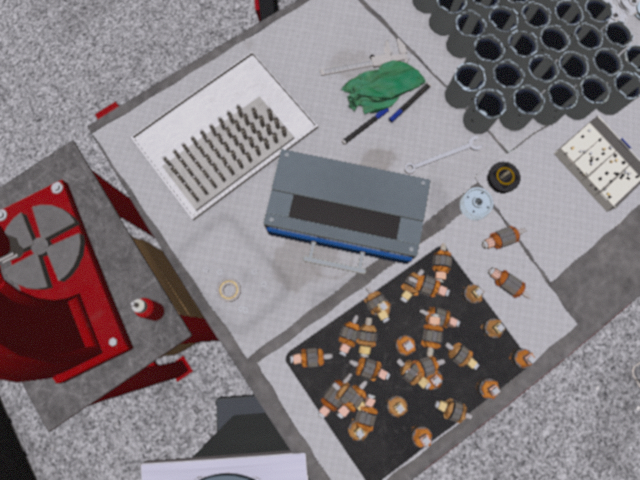

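View pics/scene0.png

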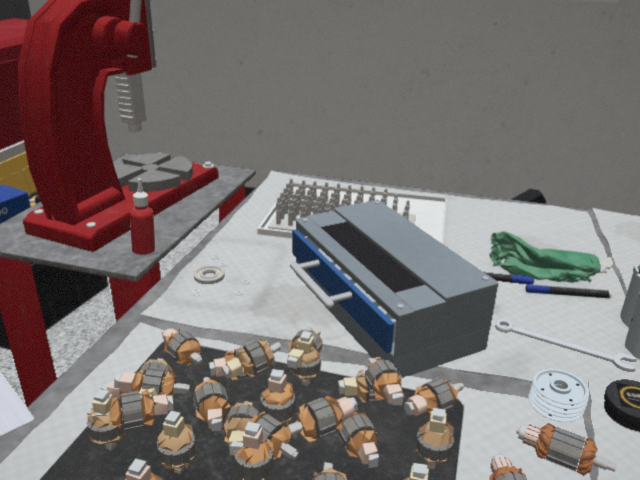

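The top view shows the box at about (348,205), with the strip from (290,207) to (398,226), the handle at (335,262) and the bearing at (229,290). A tall red press stands on the left, at about (40,240). Next I'll fit the strip and check what obstacles lie near the path.

```bash
cat > h.py <<'E'
from plant import telemetry, imaging, bot
import cv2, numpy as np
from scipy.spatial.transform import Rotation as Ro
def cloud(p):
    v,u=np.mgrid[0:480,0:640]; K=np.array([[p["fx"],0,p["cx"]],[0,p["fy"],p["cy"]],[0,0,1]])
    n=cv2.undistortPoints(np.stack([u,v],-1).reshape(-1,1,2).astype(float),K,np.array(p["distortion"])).reshape(480,640,2)
    z=p["range_z"]; c=np.dstack([n*z[...,None],z]); R=cv2.Rodrigues(np.array(p["rvec"]))[0]
    w=(c-np.array(p["tvec"]).reshape(3))@R; w[z==0]=np.nan; return w
E
python3 - <<'E'
from h import *
for c in ["top","scene"]:
    p=imaging.get_image(c); w=cloud(p); g=p["pixels"].max(2)
    with np.errstate(all='ignore'):
        near=np.hypot(w[...,0]-.58,w[...,1]+.27)<.16
        m=near&(g<75)&(abs(w[...,2]-.1)<.008)
        m=cv2.morphologyEx(m.astype(np.uint8),cv2.MORPH_OPEN,np.ones((3,3)))>0
        n,lab,st,_=cv2.connectedComponentsWithStats(m.astype(np.uint8)); m=lab==1+np.argmax(st[1:,4])
        print(c,"strip n",m.sum(),cv2.minAreaRect(w[m][:,:2].astype(np.float32)),"z",np.median(w[m][:,2]),"mean",w[m].mean(0))
        b=near&(w[...,2]>.09)&(w[...,2]<.12)
        print("boxtop",cv2.minAreaRect(w[b][:,:2].astype(np.float32)))
        for y0 in np.arange(-.5,.8,.1):
            q=(w[...,1]>y0)&(w[...,1]<y0+.1)&(w[...,2]>.12)&(w[...,0]<.95)
            if q.sum()>5: print("y",round(y0,1),"x",np.round(np.percentile(w[q][:,0],[1,99]),2),"zmax",round(np.percentile(w[q][:,2],99),2),q.sum())
E
```

```text
top strip n 2491 ((0.5799845457077026, -0.2653762102127075), (0.2015811651945114, 0.04490076005458832), 73.13394165039062) z 0.10055829637289171 mean [ 0.57967514 -0.26574812  0.10052283]
boxtop ((0.6051522493362427, -0.2730644643306732), (0.2894414961338043, 0.15618200600147247), 72.72770690917969)
y 0.1 x [0.45 0.45] zmax 0.13 18
y 0.2 x [0.33 0.54] zmax 0.32 6072
y 0.3 x [0.53 0.57] zmax 0.2 317
scene strip n 2404 ((0.5782563090324402, -0.268262654542923), (0.2017689198255539, 0.04708557948470116), 72.78068542480469) z 0.10079582470530177 mean [ 0.57561336 -0.27768003  0.10082954]
boxtop ((0.6064278483390808, -0.27575114369392395), (0.295179158449173, 0.15213057398796082), 73.03755950927734)
y 0.1 x [0.44 0.45] zmax 0.13 27
y 0.2 x [0.33 0.58] zmax 0.39 17341
y 0.3 x [0.47 0.6 ] zmax 0.38 1741
```

```bash
cat >> h.py <<'E'
M=np.array([.579,-.2665]); PSI=np.deg2rad(-17.0)
bx=np.array([np.cos(PSI),np.sin(PSI)]); by=np.array([-np.sin(PSI),np.cos(PSI)])
def rel(p,yaw):   # world TCP goal (tool down) -> shift/turn from present pose
    o=telemetry.get_obs(); R0=Ro.from_euler('xyz',o["eef_rot"]); R1=Ro.from_euler('xyz',[np.pi,0,yaw])
    return np.r_[R0.inv().apply(np.array(p)-o["ee_pos"]),(R0.inv()*R1).as_rotvec()]
E
python3 - <<'E'
from h import *
a0=1.3190; e=M-.08*by; aE=np.arctan2(e[1],e[0]); yE=np.pi/2+PSI
print(e,aE,yE)
pts=[(1.319,r,.26) for r in (.49,.43,.37,.31,.29)]+[(a,.29,.28) for a in (1.15,.98,.81,.64,.47,.3,.13,-.04,-.21)]+[(-.38,.34,.27),(-.5,.42,.25),(aE,.5,.22),(aE,.57,.2),(aE,np.hypot(*e),.18),(aE,np.hypot(*e),.16)]
for a,r,z in pts:
    yaw=2.8898+(a-a0)*(yE-2.8898)/(aE-a0)
    print(np.round(rel([r*np.cos(a),r*np.sin(a),z],yaw),3).tolist())
E
```

```text
[ 0.55561026 -0.34300438] -0.5530771629747703 1.2740903539558606
[-0.0, -0.06, -0.029, 0.0, -0.0, -0.0]
[-0.0, -0.12, -0.029, 0.0, -0.0, -0.0]
[-0.0, -0.18, -0.029, 0.0, -0.0, -0.0]
[-0.0, -0.24, -0.029, 0.0, -0.0, -0.0]
[-0.0, -0.26, -0.029, 0.0, -0.0, -0.0]
[-0.049, -0.264, -0.049, 0.0, -0.0, 0.146]
[-0.096, -0.276, -0.049, 0.0, -0.0, 0.293]
[-0.141, -0.297, -0.049, 0.0, -0.0, 0.439]
[-0.182, -0.324, -0.049, 0.0, -0.0, 0.586]
[-0.218, -0.358, -0.049, 0.0, -0.0, 0.733]
[-0.247, -0.398, -0.049, -0.0, -0.0, 0.879]
[-0.269, -0.442, -0.049, -0.0, -0.0, 1.026]
[-0.284, -0.489, -0.049, -0.0, -0.0, 1.173]
[-0.29, -0.538, -0.049, -0.0, -0.0, 1.32]
[-0.337, -0.593, -0.039, -0.0, -0.0, 1.466]
[-0.407, -0.653, -0.019, -0.0, -0.0, 1.57]
[-0.478, -0.698, 0.011, -0.0, -0.0, 1.616]
[-0.544, -0.719, 0.031, -0.0, -0.0, 1.616]
[-0.624, -0.744, 0.051, -0.0, -0.0, 1.616]
[-0.624, -0.744, 0.071, -0.0, -0.0, 1.616]
```

Emit:
drive_tool(
  targets=[
    {"y": -0.06, "z": -0.03, "gripper": 1},
    {"y": -0.12, "z": -0.03, "gripper": 1},
    {"y": -0.18, "z": -0.03, "gripper": 1},
    {"y": -0.24, "z": -0.03, "gripper": 1},
    {"y": -0.26, "z": -0.03, "gripper": 1},
    {"y": -0.26, "z": -0.03, "gripper": 1},
    {"x": -0.049, "y": -0.264, "z": -0.049, "wz": 0.146, "gripper": 1},
    {"x": -0.096, "y": -0.276, "z": -0.049, "wz": 0.293, "gripper": 1},
  ],
  grip_force=30,
)

```text
$.targets[0]: bad value
```

Emit:
drive_tool(
  targets=[
    {"x": 0, "y": -0.06, "z": -0.03, "wx": 0, "wy": 0, "wz": 0, "gripper": 1},
    {"x": 0, "y": -0.12, "z": -0.03, "wx": 0, "wy": 0, "wz": 0, "gripper": 1},
    {"x": 0, "y": -0.18, "z": -0.03, "wx": 0, "wy": 0, "wz": 0, "gripper": 1},
    {"x": 0, "y": -0.24, "z": -0.03, "wx": 0, "wy": 0, "wz": 0, "gripper": 1},
    {"x": 0, "y": -0.26, "z": -0.03, "wx": 0, "wy": 0, "wz": 0, "gripper": 1},
    {"x": 0, "y": -0.26, "z": -0.03, "wx": 0, "wy": 0, "wz": 0, "gripper": 1},
    {"x": -0.049, "y": -0.264, "z": -0.049, "wx": 0, "wy": 0, "wz": 0.146, "gripper": 1},
    {"x": -0.096, "y": -0.276, "z": -0.049, "wx": 0, "wy": 0, "wz": 0.293, "gripper": 1},
  ],
  grip_force=30,
)

```text
clock: 1.7
ee_pos: [0.1632, 0.2424, 0.2816]
eef_rot: [3.139, 0.001, 2.595]
contact_force: [0.3, 0.6, -0.1]
opening: 0.001
finger_force: 0.0
```

Run:
```python
from h import *
a0=1.3190; e=M-.08*by; aE=np.arctan2(e[1],e[0]); yE=np.pi/2+PSI
pts=[(a,.29,.28) for a in (.81,.64,.47,.3,.13,-.04,-.21)]+[(-.38,.34,.27),(-.5,.40,.25),(aE,.46,.22),(aE,.52,.2),(aE,.58,.18),(aE,.63,.16),(aE,np.hypot(*e),.14),(aE,np.hypot(*e),.125)]
for a,r,z in pts:
    yaw=2.8898+(a-a0)*(yE-2.8898)/(aE-a0)
    print(np.round(rel([r*np.cos(a),r*np.sin(a),z],yaw),3).tolist())
print(rel([*e,.125],yE).round(4))
```

```text
[-0.048, -0.009, 0.002, 0.003, 0.0, 0.144]
[-0.095, -0.023, 0.002, 0.003, 0.0, 0.291]
[-0.139, -0.045, 0.002, 0.003, -0.0, 0.438]
[-0.179, -0.075, 0.001, 0.003, -0.0, 0.584]
[-0.213, -0.11, 0.001, 0.003, -0.0, 0.731]
[-0.24, -0.151, 0.001, 0.003, -0.001, 0.878]
[-0.26, -0.196, 0.001, 0.003, -0.001, 1.024]
[-0.322, -0.235, 0.011, 0.003, -0.001, 1.171]
[-0.386, -0.273, 0.031, 0.003, -0.001, 1.275]
[-0.447, -0.295, 0.061, 0.003, -0.001, 1.32]
[-0.507, -0.295, 0.081, 0.003, -0.001, 1.32]
[-0.567, -0.296, 0.101, 0.003, -0.001, 1.32]
[-0.617, -0.296, 0.121, 0.003, -0.001, 1.32]
[-0.64, -0.296, 0.141, 0.003, -0.001, 1.32]
[-0.64, -0.296, 0.156, 0.003, -0.001, 1.32]
[-0.6396 -0.2963  0.1561  0.0029 -0.0014  1.3205]
```

Emit:
drive_tool(
  targets=[
    {"x": -0.048, "y": -0.009, "z": 0.0, "wx": 0, "wy": 0, "wz": 0.144, "gripper": 1},
    {"x": -0.095, "y": -0.023, "z": 0.0, "wx": 0, "wy": 0, "wz": 0.291, "gripper": 1},
    {"x": -0.139, "y": -0.045, "z": 0.0, "wx": 0, "wy": 0, "wz": 0.438, "gripper": 1},
    {"x": -0.179, "y": -0.075, "z": 0.0, "wx": 0, "wy": 0, "wz": 0.584, "gripper": 1},
    {"x": -0.213, "y": -0.11, "z": 0.0, "wx": 0, "wy": 0, "wz": 0.731, "gripper": 1},
    {"x": -0.24, "y": -0.151, "z": 0.0, "wx": 0, "wy": 0, "wz": 0.878, "gripper": 1},
    {"x": -0.26, "y": -0.196, "z": 0.0, "wx": 0, "wy": 0, "wz": 1.024, "gripper": 1},
    {"x": -0.322, "y": -0.235, "z": 0.011, "wx": 0, "wy": 0, "wz": 1.171, "gripper": 1},
    {"x": -0.386, "y": -0.273, "z": 0.031, "wx": 0.0, "wy": 0, "wz": 1.275, "gripper": 1},
    {"x": -0.447, "y": -0.295, "z": 0.061, "wx": 0, "wy": 0, "wz": 1.32, "gripper": 1},
    {"x": -0.507, "y": -0.296, "z": 0.081, "wx": 0, "wy": 0, "wz": 1.32, "gripper": 1},
    {"x": -0.567, "y": -0.296, "z": 0.101, "wx": 0, "wy": 0, "wz": 1.32, "gripper": 1},
    {"x": -0.617, "y": -0.296, "z": 0.121, "wx": 0.002, "wy": 0, "wz": 1.32, "gripper": 1},
    {"x": -0.64, "y": -0.296, "z": 0.136, "wx": 0.002, "wy": 0, "wz": 1.32, "gripper": 1},
    {"x": -0.64, "y": -0.296, "z": 0.156, "wx": 0.002, "wy": 0, "wz": 1.32, "gripper": 1},
    {"x": -0.64, "y": -0.296, "z": 0.156, "wx": 0.002, "wy": 0, "wz": 1.32, "gripper": 1},
    {"x": -0.64, "y": -0.296, "z": 0.156, "wx": 0.002, "wy": 0, "wz": 1.32, "gripper": 1},
  ],
)

```text
clock: 3.82
ee_pos: [0.5551, -0.3433, 0.1252]
eef_rot: [-3.141, 0.001, 1.277]
contact_force: [-0.3, 0.5, 0.5]
opening: 0.002
finger_force: 0.0
```

Emit:
drive_tool(
  targets=[
    {"x": 0, "y": 0, "z": 0.015, "wx": 0, "wy": 0, "wz": 0, "gripper": 1},
    {"x": 0, "y": 0, "z": 0.022, "wx": 0, "wy": 0, "wz": 0, "gripper": 1},
    {"x": 0, "y": 0, "z": 0.0245, "wx": 0, "wy": 0, "wz": 0, "gripper": 1},
    {"x": 0, "y": 0, "z": 0.0245, "wx": 0, "wy": 0, "wz": 0, "gripper": 1},
    {"x": 0, "y": 0, "z": 0.0245, "wx": 0, "wy": 0, "wz": 0, "gripper": 1},
  ],
)

```text
clock: 4.45
ee_pos: [0.5552, -0.3435, 0.0999]
eef_rot: [-3.141, 0.001, 1.277]
contact_force: [-0.2, 0.4, 0.4]
opening: 0.001
finger_force: 0.4
```

Emit:
drive_tool(
  targets=[
    {"x": 0, "y": 0, "z": 0.001, "wx": 0, "wy": 0, "wz": 0, "gripper": 1},
    {"x": 0, "y": 0, "z": 0.001, "wx": 0, "wy": 0, "wz": 0, "gripper": 1},
    {"x": 0, "y": 0, "z": 0.001, "wx": 0, "wy": 0, "wz": 0, "gripper": 1},
  ],
)

```text
clock: 4.82
ee_pos: [0.5553, -0.3435, 0.0997]
eef_rot: [-3.141, 0.001, 1.277]
contact_force: [-2.7, 2.0, 7.5]
opening: -0.002
finger_force: 4.0
```

Emit:
drive_tool(
  targets=[
    {"x": 0, "y": 0, "z": -0.003, "wx": 0, "wy": 0, "wz": 0, "gripper": 1},
    {"x": 0.01, "y": 0, "z": -0.003, "wx": 0, "wy": 0, "wz": 0, "gripper": 1},
    {"x": 0.01, "y": 0, "z": 0, "wx": 0, "wy": 0, "wz": 0, "gripper": 1},
    {"x": 0.01, "y": 0, "z": 0, "wx": 0, "wy": 0, "wz": 0, "gripper": 1},
    {"x": 0.01, "y": 0, "z": 0, "wx": 0, "wy": 0, "wz": 0, "gripper": 1},
  ],
)

```text
clock: 5.45
ee_pos: [0.5585, -0.3328, 0.0996]
eef_rot: [-3.14, -0.0, 1.277]
contact_force: [-1.4, 7.3, 9.9]
opening: 0.005
finger_force: 5.4
```

Emit:
drive_tool(
  targets=[
    {"x": 0, "y": 0, "z": -0.003, "wx": 0, "wy": 0, "wz": 0, "gripper": 1},
    {"x": 0.01, "y": 0, "z": -0.003, "wx": 0, "wy": 0, "wz": 0, "gripper": 1},
    {"x": 0.01, "y": 0, "z": 0, "wx": 0, "wy": 0, "wz": 0, "gripper": 1},
    {"x": 0.01, "y": 0, "z": 0, "wx": 0, "wy": 0, "wz": 0, "gripper": 1},
    {"x": 0.01, "y": 0, "z": 0, "wx": 0, "wy": 0, "wz": 0, "gripper": 1},
  ],
)

```text
clock: 6.08
ee_pos: [0.5614, -0.3232, 0.0995]
eef_rot: [-3.14, -0.0, 1.277]
contact_force: [-1.6, 8.6, 11.9]
opening: 0.001
finger_force: 5.8
```

Emit:
drive_tool(
  targets=[
    {"x": 0, "y": 0, "z": -0.003, "wx": 0, "wy": 0, "wz": 0, "gripper": 1},
    {"x": 0.01, "y": 0, "z": -0.003, "wx": 0, "wy": 0, "wz": 0, "gripper": 1},
    {"x": 0.01, "y": 0, "z": 0, "wx": 0, "wy": 0, "wz": 0, "gripper": 1},
    {"x": 0.01, "y": 0, "z": 0, "wx": 0, "wy": 0, "wz": 0, "gripper": 1},
    {"x": 0.01, "y": 0, "z": 0, "wx": 0, "wy": 0, "wz": 0, "gripper": 1},
  ],
)

```text
clock: 6.7
ee_pos: [0.5642, -0.3136, 0.0995]
eef_rot: [-3.14, -0.0, 1.277]
contact_force: [-1.3, 7.7, 11.2]
opening: 0.0
finger_force: 5.9
```

Emit:
drive_tool(
  targets=[
    {"x": 0, "y": 0, "z": -0.003, "wx": 0, "wy": 0, "wz": 0, "gripper": 1},
    {"x": 0.01, "y": 0, "z": -0.003, "wx": 0, "wy": 0, "wz": 0, "gripper": 1},
    {"x": 0.01, "y": 0, "z": 0, "wx": 0, "wy": 0, "wz": 0, "gripper": 1},
    {"x": 0.01, "y": 0, "z": 0, "wx": 0, "wy": 0, "wz": 0, "gripper": 1},
    {"x": 0.01, "y": 0, "z": 0, "wx": 0, "wy": 0, "wz": 0, "gripper": 1},
  ],
)

```text
clock: 7.32
ee_pos: [0.5672, -0.3041, 0.0994]
eef_rot: [-3.14, -0.0, 1.277]
contact_force: [-1.7, 7.0, 10.9]
opening: 0.001
finger_force: 5.5
```

Emit:
drive_tool(
  targets=[
    {"x": 0, "y": 0, "z": -0.003, "wx": 0, "wy": 0, "wz": 0, "gripper": 1},
    {"x": 0.01, "y": 0, "z": -0.003, "wx": 0, "wy": 0, "wz": 0, "gripper": 1},
    {"x": 0.01, "y": 0, "z": 0, "wx": 0, "wy": 0, "wz": 0, "gripper": 1},
    {"x": 0.01, "y": 0, "z": 0, "wx": 0, "wy": 0, "wz": 0, "gripper": 1},
    {"x": 0.01, "y": 0, "z": 0, "wx": 0, "wy": 0, "wz": 0, "gripper": 1},
  ],
)

```text
clock: 7.95
ee_pos: [0.5696, -0.2956, 0.0987]
eef_rot: [-3.14, 0.001, 1.277]
contact_force: [-0.8, 1.7, 0.6]
opening: -0.0
finger_force: 0.8
```

Emit:
drive_tool(
  targets=[
    {"x": 0, "y": 0, "z": -0.003, "wx": 0, "wy": 0, "wz": 0, "gripper": 1},
    {"x": 0.01, "y": 0, "z": -0.003, "wx": 0, "wy": 0, "wz": 0, "gripper": 1},
    {"x": 0.01, "y": 0, "z": 0, "wx": 0, "wy": 0, "wz": 0, "gripper": 1},
    {"x": 0.01, "y": 0, "z": 0, "wx": 0, "wy": 0, "wz": 0, "gripper": 1},
    {"x": 0.01, "y": 0, "z": 0, "wx": 0, "wy": 0, "wz": 0, "gripper": 1},
  ],
)

```text
clock: 8.57
ee_pos: [0.5725, -0.286, 0.0987]
eef_rot: [-3.14, 0.001, 1.277]
contact_force: [0.6, 1.0, 1.3]
opening: -0.003
finger_force: 0.8
```

Emit:
drive_tool(
  targets=[
    {"x": 0, "y": 0, "z": -0.003, "wx": 0, "wy": 0, "wz": 0, "gripper": 1},
    {"x": 0.01, "y": 0, "z": -0.003, "wx": 0, "wy": 0, "wz": 0, "gripper": 1},
    {"x": 0.01, "y": 0, "z": 0, "wx": 0, "wy": 0, "wz": 0, "gripper": 1},
    {"x": 0.01, "y": 0, "z": 0, "wx": 0, "wy": 0, "wz": 0, "gripper": 1},
    {"x": 0.01, "y": 0, "z": 0, "wx": 0, "wy": 0, "wz": 0, "gripper": 1},
  ],
)

```text
clock: 9.2
ee_pos: [0.5759, -0.2756, 0.0995]
eef_rot: [-3.141, 0.0, 1.277]
contact_force: [-1.5, 6.0, 10.2]
opening: -0.001
finger_force: 4.9
```

Emit:
drive_tool(
  targets=[
    {"x": 0, "y": 0, "z": -0.003, "wx": 0, "wy": 0, "wz": 0, "gripper": 1},
    {"x": 0.01, "y": 0, "z": -0.003, "wx": 0, "wy": 0, "wz": 0, "gripper": 1},
    {"x": 0.01, "y": 0, "z": 0, "wx": 0, "wy": 0, "wz": 0, "gripper": 1},
    {"x": 0.01, "y": 0, "z": 0, "wx": 0, "wy": 0, "wz": 0, "gripper": 1},
    {"x": 0.01, "y": 0, "z": 0, "wx": 0, "wy": 0, "wz": 0, "gripper": 1},
  ],
)

```text
clock: 9.82
ee_pos: [0.5788, -0.2658, 0.0995]
eef_rot: [-3.14, -0.0, 1.277]
contact_force: [-1.6, 7.6, 12.1]
opening: 0.002
finger_force: 5.8
```

Emit:
drive_tool(
  targets=[
    {"x": 0, "y": 0, "z": -0.008, "wx": 0, "wy": 0, "wz": 0, "gripper": 1},
    {"x": -0.025, "y": 0, "z": -0.008, "wx": 0, "wy": 0, "wz": 0, "gripper": 1},
    {"x": -0.025, "y": 0, "z": -0.004, "wx": 0, "wy": 0, "wz": 0, "gripper": 1},
    {"x": -0.025, "y": 0, "z": 0, "wx": 0, "wy": 0, "wz": 0, "gripper": 1},
    {"x": -0.025, "y": 0, "z": 0.003, "wx": 0, "wy": 0, "wz": 0, "gripper": 1},
    {"x": -0.025, "y": 0, "z": 0.006, "wx": 0, "wy": 0, "wz": 0, "gripper": 1},
    {"x": -0.025, "y": 0, "z": 0.008, "wx": 0, "wy": 0, "wz": 0, "gripper": 1},
    {"x": -0.025, "y": 0, "z": 0.008, "wx": 0, "wy": 0, "wz": 0, "gripper": 1},
  ],
)

```text
clock: 10.82
ee_pos: [0.5711, -0.2904, 0.0912]
eef_rot: [-3.14, 0.001, 1.277]
contact_force: [-4.2, -0.4, 8.1]
opening: 0.001
finger_force: 3.5
```

Emit:
drive_tool(
  targets=[
    {"x": 0, "y": 0, "z": 0.002, "wx": 0, "wy": 0, "wz": 0, "gripper": 1},
    {"x": 0, "y": 0, "z": 0.0025, "wx": 0, "wy": 0, "wz": 0, "gripper": 1},
    {"x": 0, "y": 0, "z": 0.0025, "wx": 0, "wy": 0, "wz": 0, "gripper": 1},
  ],
)

```text
clock: 11.2
ee_pos: [0.5711, -0.2904, 0.0887]
eef_rot: [-3.14, 0.001, 1.277]
contact_force: [-3.1, -1.0, 7.6]
opening: 0.001
finger_force: 3.8
```

Emit:
drive_tool(
  targets=[
    {"x": 0, "y": 0, "z": 0.001, "wx": 0, "wy": 0, "wz": 0, "gripper": 1},
    {"x": 0, "y": 0, "z": 0.001, "wx": 0, "wy": 0, "wz": 0, "gripper": 1},
    {"x": 0, "y": 0, "z": 0.001, "wx": 0, "wy": 0, "wz": 0, "gripper": 1},
  ],
)

```text
clock: 11.58
ee_pos: [0.5711, -0.2904, 0.0878]
eef_rot: [-3.14, 0.001, 1.277]
contact_force: [-3.3, 0.5, 8.3]
opening: -0.002
finger_force: 4.1
```

Run:
```python
from h import *
p=imaging.get_image("scene"); cv2.imwrite("pics/s1.png",p["pixels"][:,:,::-1])
print([(np.round(d["location"],4).tolist(),round(d["score"],2)) for d in imaging.spot_point(p,"handle")])
```

```text
[([0.459, -0.2343, 0.0771], 0.89)]
```

View pics/s1.png

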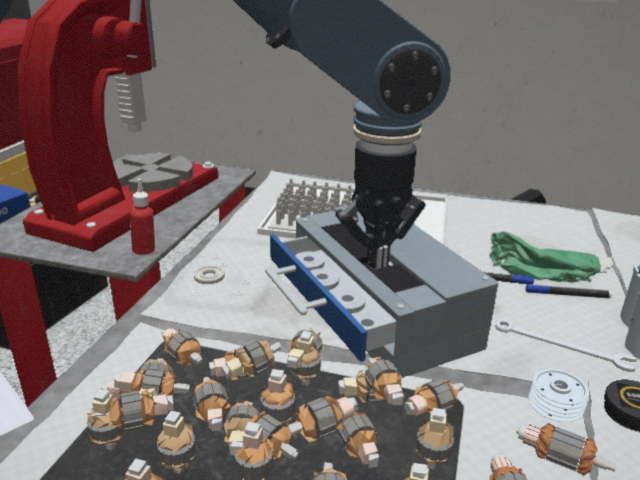

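The drawer is ajar: the handle now runs from (268,272) to (305,312) in the scene view. I'll lift off and measure it.

Emit:
drive_tool(
  targets=[
    {"x": 0, "y": 0, "z": -0.03, "wx": 0, "wy": 0, "wz": 0, "gripper": 1},
    {"x": 0, "y": 0, "z": -0.08, "wx": 0, "wy": 0, "wz": 0, "gripper": 1},
    {"x": 0, "y": 0, "z": -0.12, "wx": 0, "wy": 0, "wz": 0, "gripper": 0.65},
    {"x": 0, "y": 0, "z": -0.12, "wx": 0, "wy": 0, "wz": 0, "gripper": 0.65},
    {"x": 0, "y": 0, "z": -0.12, "wx": 0, "wy": 0, "wz": 0, "gripper": 0.65},
    {"x": 0, "y": 0, "z": -0.12, "wx": 0, "wy": 0, "wz": 0, "gripper": 0.65},
  ],
)

```text
clock: 12.42
ee_pos: [0.5708, -0.2902, 0.2057]
eef_rot: [-3.138, 0.001, 1.277]
contact_force: [-0.3, 0.2, 0.8]
opening: 0.353
finger_force: 0.0
```

Run:
```python
from h import *
C=M+.03*bx
for c in ["top","scene"]:
    p=imaging.get_image(c); w=cloud(p); cv2.imwrite(f"pics/{c}2.png",p["pixels"][:,:,::-1])
    print(c,[(np.round(d["location"],4).tolist(),round(d["score"],2)) for d in imaging.spot_point(p,"handle")])
    L=np.stack([(w[...,:2]-C)@bx,(w[...,:2]-C)@by,w[...,2]],-1)
    with np.errstate(all='ignore'): m=(L[...,0]<-.125)&(L[...,0]>-.2)&(abs(L[...,1])<.04)&(L[...,2]>.06)&(L[...,2]<.09)
    print(m.sum(),np.percentile(L[m],[5,50,95],axis=0).round(4).tolist() if m.sum() else 0)
    with np.errstate(all='ignore'): m=(L[...,0]<-.08)&(L[...,0]>-.2)&(abs(L[...,1])<.1)&(L[...,2]>.092)&(L[...,2]<.12)
    print("front",m.sum(),np.percentile(L[m],[2,50,98],axis=0).round(4).tolist() if m.sum() else 0)
```

```text
top []
0 0
front 0 0
scene [([0.4595, -0.2354, 0.0752], 0.61)]
320 [[-0.1614, -0.0364, 0.0745], [-0.1586, -0.0026, 0.0793], [-0.1527, 0.0357, 0.0813]]
front 0 0
```

Run:
```python
from h import *
g=M+.03*bx-.155*bx
for z in (.2,.12,.056): print(rel([*g,z],np.pi/2+PSI).round(4))
```

```text
[ 0.0257 -0.1244  0.0068 -0.0025  0.0009  0.0027]
[ 0.0258 -0.1242  0.0868 -0.0025  0.0009  0.0027]
[ 0.0258 -0.124   0.1508 -0.0025  0.0009  0.0027]
```

Emit:
drive_tool(
  targets=[
    {"x": 0.01, "y": -0.06, "z": 0, "wx": 0, "wy": 0, "wz": 0, "gripper": 0.65},
    {"x": 0.026, "y": -0.124, "z": 0.01, "wx": 0, "wy": 0, "wz": 0, "gripper": 0.65},
    {"x": 0.026, "y": -0.124, "z": 0.06, "wx": 0, "wy": 0, "wz": 0.003, "gripper": 0.65},
    {"x": 0.026, "y": -0.124, "z": 0.09, "wx": 0, "wy": 0, "wz": 0.003, "gripper": 0.65},
    {"x": 0.026, "y": -0.124, "z": 0.105, "wx": 0, "wy": 0, "wz": 0.003, "gripper": 0.65},
    {"x": 0.026, "y": -0.124, "z": 0.105, "wx": 0, "wy": 0, "wz": 0.003, "gripper": 0.65},
    {"x": 0.026, "y": -0.124, "z": 0.105, "wx": 0, "wy": 0, "wz": 0.003, "gripper": 0.65},
  ],
)

```text
clock: 13.5
ee_pos: [0.4605, -0.2303, 0.1033]
eef_rot: [-3.142, 0.001, 1.274]
contact_force: [0.1, -0.5, -0.7]
opening: 0.348
finger_force: 0.0
```

Run:
```python
from h import *
g=M+.03*bx-.155*bx
print(rel([*g,.056],np.pi/2+PSI).round(4))
p=imaging.get_image("scene"); q=imaging.get_image("wrist")
i=np.hstack([cv2.resize(p["pixels"][160:400,200:440],(400,400)),cv2.resize(q["pixels"],(400,400))])
cv2.imwrite("pics/c3.png",i[:,:,::-1])
```

```text
[ 0.0001 -0.0011  0.0473 -0.      0.0015 -0.0003]
```

View pics/c3.png

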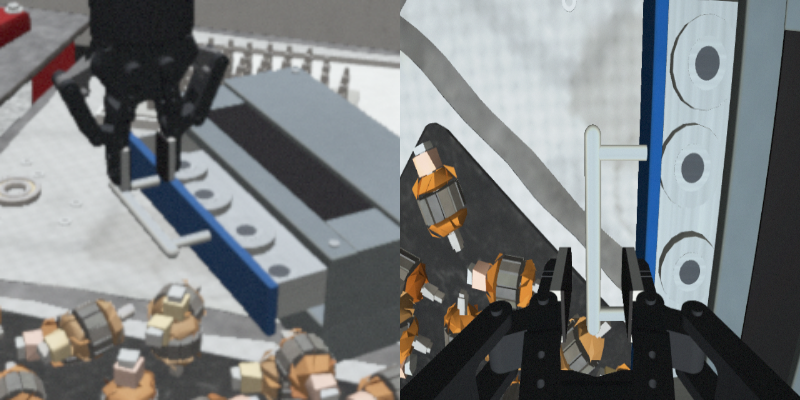

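The fingers straddle the bar, but one post, at about (600,315) in the wrist view, looks close. I'll measure the bar in the tool frame.

Run:
```python
from h import *
q=imaging.get_image("wrist"); q["rvec"]=np.zeros(3); q["tvec"]=np.zeros(3)
w=cloud(q); T=np.array(q["tool_from_camera"]); t=w@T[:3,:3].T+T[:3,3]
o=telemetry.get_obs()
with np.errstate(all='ignore'):
    m=(abs(t[...,1])<.06)&(t[...,2]>.015)&(t[...,2]<.04)&(abs(t[...,0])<.09)&(q["pixels"].min(2)>110)
n,lab,st,_=cv2.connectedComponentsWithStats(m.astype(np.uint8)); print(st[:6])
for xs in np.arange(-.08,.09,.01):
    s=t[m&(abs(t[...,0]-xs)<.005)]
    if len(s)>5: print(round(xs,2),len(s),np.percentile(s,[3,50,97],axis=0)[:,1:].round(4).tolist())
f=np.linalg.inv(T)@np.array([0,0,.028,1]); print("proj",q["fx"]*f[0]/f[2]+q["cx"],q["fy"]*f[1]/f[2]+q["cy"])
b=(q["pixels"][...,2]>100)&(q["pixels"][...,0]<60)
print("face", np.nanpercentile(t[b],[2,50,98],axis=0).round(4).tolist())
```

```text
[[     0      0    640    480 298801]
 [   424    112      1      4      4]
 [   423    121      1      9      9]
 [   295    149    101    253   8033]
 [   351    367      7      1      7]
 [   263    416     27     19    240]]
-0.08 86 [[-0.0235, 0.0365], [-0.0181, 0.0383], [-0.0131, 0.0398]]
-0.06 121 [[-0.0063, 0.0237], [-0.0015, 0.0251], [0.003, 0.0276]]
-0.05 766 [[-0.0063, 0.0238], [0.0037, 0.0258], [0.0203, 0.0276]]
-0.04 572 [[-0.0066, 0.0235], [0.0004, 0.0255], [0.0194, 0.0287]]
-0.03 445 [[-0.0069, 0.0235], [-0.0018, 0.025], [0.0036, 0.0286]]
-0.02 465 [[-0.0068, 0.0233], [-0.0018, 0.0249], [0.0036, 0.0283]]
-0.01 493 [[-0.0066, 0.0235], [-0.0017, 0.025], [0.0035, 0.0281]]
-0.0 523 [[-0.0069, 0.0232], [-0.0017, 0.0248], [0.0035, 0.0281]]
0.01 537 [[-0.0068, 0.0233], [-0.0017, 0.0248], [0.0034, 0.0279]]
0.02 571 [[-0.0067, 0.0232], [-0.0016, 0.0248], [0.0034, 0.0278]]
0.03 608 [[-0.007, 0.0232], [-0.002, 0.0247], [0.0033, 0.0279]]
0.04 1099 [[-0.0065, 0.0233], [0.0021, 0.0254], [0.031, 0.0277]]
0.05 1599 [[-0.0063, 0.0234], [0.008, 0.0256], [0.0317, 0.0285]]
0.06 241 [[-0.0063, 0.0237], [-0.0019, 0.026], [0.0024, 0.0286]]
0.07 13 [[0.0406, 0.0181], [0.0409, 0.0187], [0.0411, 0.0193]]
proj 313.0163665490071 286.5641378434426
face [[-0.0101, 0.0334, 0.0162], [0.0592, 0.0368, 0.0175], [0.1101, 0.0404, 0.0191]]
```

Emit:
drive_tool(
  targets=[
    {"x": 0, "y": -0.002, "z": 0.015, "wx": 0, "wy": 0, "wz": 0, "gripper": 0.65},
    {"x": 0, "y": -0.002, "z": 0.032, "wx": 0, "wy": 0, "wz": 0, "gripper": 0.65},
    {"x": 0, "y": -0.002, "z": 0.045, "wx": 0, "wy": 0, "wz": 0, "gripper": 0.65},
    {"x": 0, "y": -0.002, "z": 0.047, "wx": 0, "wy": 0, "wz": 0, "gripper": 0.65},
    {"x": 0, "y": -0.002, "z": 0.047, "wx": 0, "wy": 0, "wz": 0, "gripper": 0.65},
  ],
)

```text
clock: 14.28
ee_pos: [0.458, -0.2294, 0.0553]
eef_rot: [-3.14, 0.001, 1.274]
contact_force: [0.4, 1.0, 0.8]
opening: 0.348
finger_force: 0.0
```

Emit:
drive_tool(
  targets=[
    {"x": 0, "y": 0, "z": 0, "wx": 0, "wy": 0, "wz": 0, "gripper": 1},
    {"x": 0, "y": 0, "z": 0, "wx": 0, "wy": 0, "wz": 0, "gripper": 1},
    {"x": 0, "y": 0, "z": 0, "wx": 0, "wy": 0, "wz": 0, "gripper": 1},
    {"x": 0, "y": 0, "z": 0, "wx": 0, "wy": 0, "wz": 0, "gripper": 1},
  ],
  grip_force=30,
)

```text
clock: 14.78
ee_pos: [0.4582, -0.2296, 0.0558]
eef_rot: [-3.141, 0.001, 1.274]
contact_force: [-0.4, 0.4, 6.3]
opening: 0.114
finger_force: 29.6
```

Emit:
drive_tool(
  targets=[
    {"x": 0, "y": -0.006, "z": 0, "wx": 0, "wy": 0, "wz": 0, "gripper": 1},
    {"x": 0, "y": -0.013, "z": 0, "wx": 0, "wy": 0, "wz": 0, "gripper": 1},
    {"x": 0, "y": -0.02, "z": 0, "wx": 0, "wy": 0, "wz": 0, "gripper": 1},
    {"x": 0, "y": -0.027, "z": 0, "wx": 0, "wy": 0, "wz": 0, "gripper": 1},
    {"x": 0, "y": -0.032, "z": 0, "wx": 0, "wy": 0, "wz": 0, "gripper": 1},
    {"x": 0, "y": -0.034, "z": 0, "wx": 0, "wy": 0, "wz": 0, "gripper": 1},
    {"x": 0, "y": -0.034, "z": 0, "wx": 0, "wy": 0, "wz": 0, "gripper": 1},
  ],
)

```text
clock: 15.65
ee_pos: [0.4252, -0.2195, 0.0557]
eef_rot: [-3.141, 0.001, 1.274]
contact_force: [-0.3, -0.3, 7.6]
opening: 0.112
finger_force: 29.9
```

Emit:
drive_tool(
  targets=[
    {"x": 0, "y": -0.002, "z": 0, "wx": 0, "wy": 0, "wz": 0, "gripper": 1},
    {"x": 0, "y": -0.003, "z": 0, "wx": 0, "wy": 0, "wz": 0, "gripper": 1},
    {"x": 0, "y": -0.003, "z": 0, "wx": 0, "wy": 0, "wz": 0, "gripper": 1},
  ],
)

```text
clock: 16.02
ee_pos: [0.4225, -0.2187, 0.0558]
eef_rot: [-3.141, 0.001, 1.274]
contact_force: [0.0, -0.9, 6.8]
opening: 0.114
finger_force: 29.8
```

Emit:
drive_tool(
  targets=[
    {"x": 0, "y": 0, "z": 0, "wx": 0, "wy": 0, "wz": 0, "gripper": 0.65},
    {"x": 0, "y": 0, "z": 0, "wx": 0, "wy": 0, "wz": 0, "gripper": 0.65},
    {"x": 0, "y": 0, "z": 0, "wx": 0, "wy": 0, "wz": 0, "gripper": 0.65},
    {"x": 0, "y": 0, "z": -0.02, "wx": 0, "wy": 0, "wz": 0, "gripper": 0.65},
    {"x": 0, "y": 0, "z": -0.05, "wx": 0, "wy": 0, "wz": 0, "gripper": 0.65},
    {"x": 0, "y": 0, "z": -0.1, "wx": 0, "wy": 0, "wz": 0, "gripper": 0.65},
    {"x": 0, "y": 0, "z": -0.15, "wx": 0, "wy": 0, "wz": 0, "gripper": 0.65},
    {"x": 0, "y": 0, "z": -0.15, "wx": 0, "wy": 0, "wz": 0, "gripper": 0.65},
    {"x": 0, "y": 0, "z": -0.15, "wx": 0, "wy": 0, "wz": 0, "gripper": 0.65},
  ],
)

```text
clock: 17.15
ee_pos: [0.4224, -0.2182, 0.2046]
eef_rot: [-3.139, 0.001, 1.274]
contact_force: [0.4, -0.0, 0.6]
opening: 0.351
finger_force: 0.0
```

Run:
```python
from h import *
C=M+.03*bx
p=imaging.get_image("scene"); cv2.imwrite("pics/s4.png",p["pixels"][:,:,::-1])
for l in ("handle","bearing"):
  for d in imaging.spot_point(p,l): print(l,np.round(d["location"],4),d["score"],(np.array(d["location"][:2])-C)@bx)
```

```text
handle [ 0.4234 -0.222   0.0741] 0.93 -0.1918115608880101
handle [ 0.5502 -0.3649  0.1014] 0.25 -0.028772201227018103
bearing [ 0.4723 -0.0277 -0.0006] 0.6 -0.2018560805490454
```

View pics/s4.png

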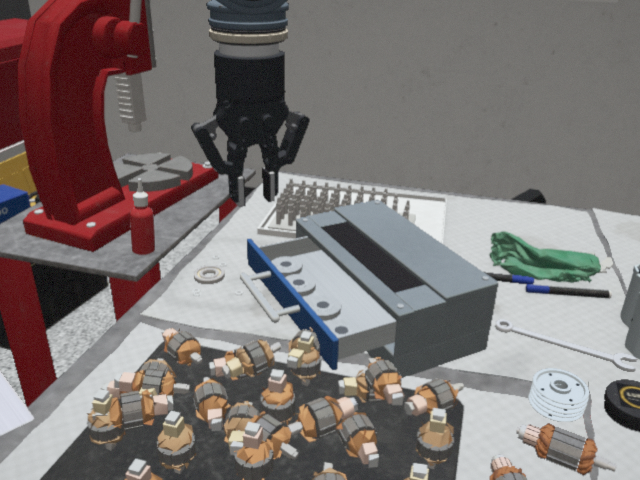

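The drawer is about 82 mm out, with its handle at (260,297). The gripper is clear of everything and the bearing is still at (209,273).

```bash
python3 -c "
from plant import bot
print(bot.sign_off())"
```

```text
the job is handed in; nothing more can be done
None
```

I found the catch by feel and pressed it down, then pulled the drawer about 82 mm out and let go. The bearing stayed where it was, and the job is handed in at about 17 s on the robot's clock; sign-off returned no verdict.

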